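Raise and hold the key cutter's carriage

ROBOT

A 6-joint arm with a two-finger parallel gripper is mounted at the origin on the work surface. World frame = base frame: x ahead of the robot, y to its left, z up, the work surface at z = 0. Lengths are in m, angles in rad, forces in N, time in s.
With the tool pointing down it reaches from about 0.25 to 0.8 m from the base axis. Payload 3.9 kg.
Tool frame: the origin (TCP) lies at the very end of the fingers, on their centre line; the grasp point (between the pads) lies 19 mm behind it; z points along the fingers, y is the line along which they close (so a half turn about z gives the same grasp; the last joint's range is limited). The gripper opens to 85 mm and grips with 20 to 120 N. Pads are 22 mm wide; open, the fingers measure 114 mm over their backs; the gripper's body (76 mm by 85 mm) begins 54 mm behind the grasp point. The pads swing forward as they close: fully open they stand 13 mm farther back than shut.
Start: joints at [1.239, 0.26, -0.138, 1.173, 0, 1.571], TCP at [0.171, 0.496, 0.231] pointing down, gripper open.
Joint ranges: [-2.78, 2.78], [-0.83, 1.72], [-1.28, 1.37], [-1.9, 2.12], [-1.57, 1.48], [-3.14, 3.14]. Speed limits (rad/s): [2.57, 2.57, 3.14, 3.14, 3.14, 3.14].

INTERFACE

Orientations are given as a unit quaternion [w, x, y, z].
In Python, from plant import get_obs, grab_frame, camera_model, job_done gives the robot as it stands.
- The arm moves only by the tool step_arm, never from a script. Its argument "moves" is a list of rows, each a list of 6 numbers: the shift along the world's x, y, z in units of 400 mm (1.0 is 400 mm), then the turn, a rotation vector about the world's x, y, z in units of 5 degrees (1.0 is 5 degrees). In form: [[x, y, z, rx, ry, rz], ...]. A call has 1 to 20 rows; each row shifts and turns the commanded pose from where the row before left it; what a row does not reach is not made up. A row lasts 1/10 s, in which the tool goes at most 50 mm and 8.59 degrees, less where a joint would pass 70% of its speed; a pose out of reach is approached as far as the arm can. A call with a number of a shift or a turn outside -1 to 1 is refused whole. A call with a gripper value outside its range is refused whole. "fingers" is the gripper command: -1 is shut, 1 is fully open, values between are in proportion, set as the call begins (left out, the last holds). The fingers move at their own pace and stop on an object; "grip_force" is the grip in N (left out, the last holds). Time passes only in rows, so rows that do not move let the fingers close. It gives the time, the measured TCP pose, the force, the opening and the grip force at its end, in the units of the state.
- get_obs(): the state, without advancing time (a new reading comes with each control period).
- grab_frame(name): name is "scene" or "top"; returns the picture (400x640x3 uint8, red, green, blue); there is no depth.
- camera_model(name): a dict with "fov_y" (degrees; the focal length in pixels is half the picture's height over the tangent of half this angle, whatever the lens; pixels are square), "cx", "cy" (the principal point, pixels), "k1" (the pictures are not rectified: a ray, as slopes to the right and down, at radius r is drawn at 1 + k1 r^2 times it, then the intrinsics apply), "extrinsics" (4x4, takes a point from world to camera coordinates). Camera axes: x right, y up, looking along -z (the intrinsics and any distortion apply to the point x, -y, -z); pixel columns grow to the right and rows downward; lengths in m; the calibration is good to about 2 mm. A picture is of the moment at which its call begins. camera_model takes no time and is no camera call.
- job_done(): hands the job in; it is judged then, once.
The state is a dict: "time": time; "qpos": joint angles; "joint_vel": joint speeds; "effort": joint torques, N m; "ee_pos": TCP position; "tool_rot": TCP orientation; "wrist_force": force on the tool from outside, world axes, zero at the start; "wrist_torque": the same for the moment, N m; "grip_width": opening from 0.0 (shut) to 1.0 (fully open); "finger_force": force on a finger pad.
Only numpy, scipy, OpenCV 4.12 (cv2) and the standard library are available. Lean on these libraries where they do the work, as an engineer would, in place of code of your own. Each camera call takes 0.05 s, during which the arm holds its last target. There are 200 camera calls.

TASK

I need to clean under the carriage of the key-cutting machine: slide the knob of its transport lock all the way out, away from the carriage, then pull the latch fin on top of the carriage's cup sideways, away from the lock's knob, against its spring, lift the carriage off the ball stud and finish while still holding it steady with its cup about 6 cm above its seat. The gripper alone must carry it, and the things lying about on the bench and the machine stay where they are.

Things in the scene. Friction and masses are not known exactly. Their poses are not given: they have to be found in the camera images.
- machine: (all sizes in mm) key-cutting machine on a grey base plate 470 x 295 x 30, fixed, placed anew each time. Origin: on the table under the ball stud (head 36 across, top at height 84). Its +x runs from the ball along the carriage to the pivot axis (parallel to y, at x = 200, height 85), +z up. Motor housing x 235 to 375, y -110 to 110, 171 high. Lock track x 40 to 80, y -175 to -50, 88 high
- carriage: the carriage (tongue): aluminium bar 40 wide, its free end a square 60 x 60 cup over the ball stud, top at height 100; on the bar a key vice (machine x 105 to 155, up to height 122). Hinged at its other end; falls back when let go (about 3 N at the cup, may vary by a third). Origin on the pivot axis, +x away from the cup. Carries the latch
- carriage_hinge (a joint): angle of the carriage (rad): 0 seated on the ball, grows as the cup end rises, to 0.9; free, nothing holds it up
- cup (a point): centre of the underside of the cup's roof, 200 mm from the pivot axis; 88 above the table when seated, and rising about 60 mm at 0.3 rad
- latch (a joint): travel of the latch (m) along the machine's +y: 0 closed, 0.018 fully pulled. A spring closes it: 5 N at 0, 9.5 N fully pulled. Its jaw hooks under the ball head's flat underside and holds the carriage down with 2.5 mm of play; from 0.010 on it is clear. It slides on the carriage and rises with it
- latch_grip (a point): gripping point of the latch's grip: an upright dark steel fin on top of the cup, 24 along the machine's x, 12 thick along its y, from height 106 (the latch plate) to 158 when seated; this point is at height 138
- lock (a joint): position of the transport lock (m): it slides along the machine's -y, away from the carriage, from 0 (bolt over the carriage's side lug) to 0.060 (end stop, fully out). Starts between 0 and 0.015; friction 2 N, stays where it is left. The bolt blocks the carriage below about 0.025
- lock_grip (a point): centre for gripping the transport lock's grip: an upright round black knob 26 across, from height 109 to 150 over the table; this point is at height 132. In the machine's frame at x = 60, y = -90 minus the lock's travel; its flat steel bolt points to the carriage
- padlock: brass padlock lying flat, body 45 x 46 x 20, shackle 25 further, on the machine's base plate. Origin: under the body's end away from the shackle
- oil_bottle: small grey bottle, 48 across, 130 tall, standing on the table close to the end of the machine's base plate. Origin: centre of its foot
- lock_cylinder: brass lock cylinder, 36 across, 38 tall, standing on the base plate. Origin: centre of its foot
- blank_box: open grey box with key blanks, 110 x 80 x 40, on the table beside the lock's track. Origin: centre of its underside
- screwdriver: screwdriver with black handle, 200 long, lying on the table. Origin: below its middle
- chip_brush: brush with wooden handle, 130 long, lying on the base plate beside the carriage. Origin: below its middle
- mug: white mug, 80 across, 95 tall, standing on the table. Origin: centre of its foot
Not all that is in view belongs to the job. Several things have the shape of the screwdriver; the one meant has the colours described above.

How it is judged:
By the outcome, as a careful person would: the job done as asked, in the order asked, and still so for the second after the job is handed in, while the arm keeps its last pose, push and grip.
It also fails if it takes over 45 s, if anything falls off the work surface, if the arm or the gripper's body presses on something with over 40 N, if the wrist force passes 120 N, or if a joint passes its speed limit or range.

## Working session

There is one attempt and no reset: what is moved stays moved. The work goes in short steps, Python scripts to look and compute and a tool call to move; the robot and the scene stay as the last step left them, time stands still between calls to the robot, and variables do not carry over. Pictures are saved under pics/ and viewed, at most 10 in all, crops included, and the job is handed in when it is done.

Besides the shell and the picture viewer there is one more tool, called after "Call:" as name(argument=value, ...) on one line, values as JSON. step_arm: Moves the arm, as the interface text tells. Its arguments: {"type":"object","properties":{"moves":{"type":"array","items":{"type":"array","items":{"type":"number"}}},"fingers":{"type":"number"},"grip_force":{"type":"number"}},"required":["moves"]}

```bash
mkdir -p pics; ls; python3 - <<'E'
from plant import *
import cv2
for n in("scene","top"):
    cv2.imwrite(f"pics/{n}0.png",grab_frame(n)[:,:,::-1]); print(n,camera_model(n))
print(get_obs())
E
```

```text
pics
scene {'fov_y': 47.18816707816018, 'cx': 323.14158158591135, 'cy': 197.24227664113772, 'k1': -0.020557874918612044, 'extrinsics': array([[-0.04975857,  0.99864441, -0.01527836,  0.15863004],
       [-0.82907666, -0.03277011,  0.55817381,  0.370376  ],
       [ 0.55691648,  0.04044086,  0.82958337, -1.47504401],
       [ 0.        ,  0.        ,  0.        ,  1.        ]])}
top {'fov_y': 49.30388116119946, 'cx': 320.86969533288385, 'cy': 193.3268090626956, 'k1': -0.02881551936050983, 'extrinsics': array([[-0.0191105 , -0.99947377, -0.02621025, -0.11954001],
       [ 0.99170514, -0.0222816 ,  0.12658773, -0.53692985],
       [-0.12710512, -0.02357369,  0.99160908, -1.15965798],
       [ 0.        ,  0.        ,  0.        ,  1.        ]])}
{'time': 0.1, 'qpos': array([ 1.23901259e+00,  2.60605454e-01, -1.39243898e-01,  1.17271155e+00,
       -1.33059294e-05,  1.57081906e+00]), 'joint_vel': array([ 0.00093839, -0.00127551,  0.00145025,  0.00196156, -0.0012219 ,
        0.00105614]), 'effort': array([ 5.05591925e-04, -4.06508052e+01,  2.54527724e+01,  1.00485364e-02,
       -2.87130933e-05, -7.21966529e-06]), 'ee_pos': array([0.17081056, 0.49578108, 0.23055345]), 'tool_rot': array([-1.39122576e-04,  1.65143163e-01,  9.86269211e-01, -8.71276311e-04]), 'wrist_force': array([0.56892126, 0.26366442, 0.57857207]), 'wrist_torque': array([0.01191565, 0.01583068, 0.03505223]), 'finger_force': 0.0, 'grip_width': 0.9968203800637584}
```

View pics/scene0.png

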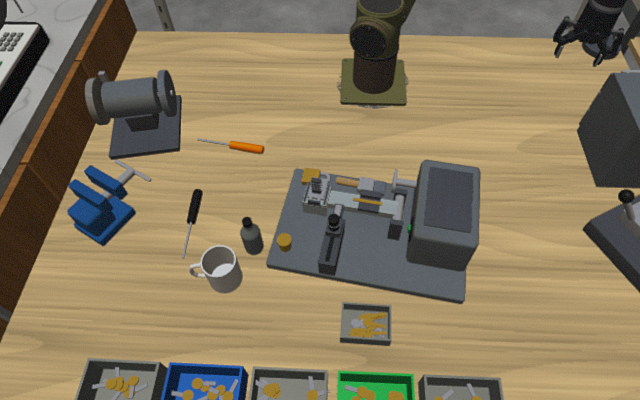

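View pics/top0.png

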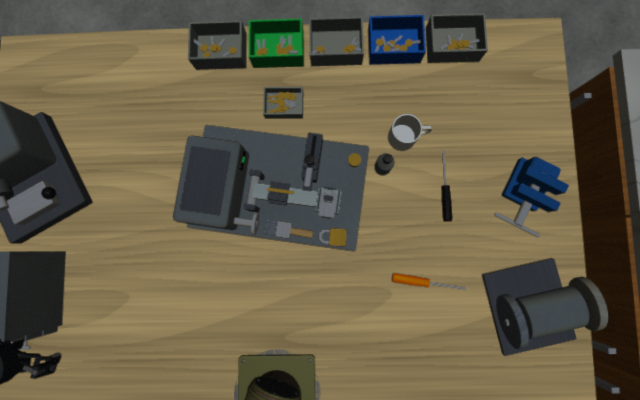

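The scene shows the machine ahead of the robot, with its motor housing on the left (world +y). In the top view the lock knob is near (314,140) and the cup near (330,200). I'll enlarge both.

```bash
python3 - <<'E'
import cv2
a=cv2.imread("pics/scene0.png")[150:310,255:495]; b=cv2.imread("pics/top0.png")[115:260,165:385]
cv2.imwrite("pics/sc.png",cv2.resize(a,None,fx=3.3,fy=3.3,interpolation=2)); cv2.imwrite("pics/tc.png",cv2.resize(b,None,fx=3.6,fy=3.6,interpolation=2))
E
```

```text
(no output)
```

View pics/sc.png

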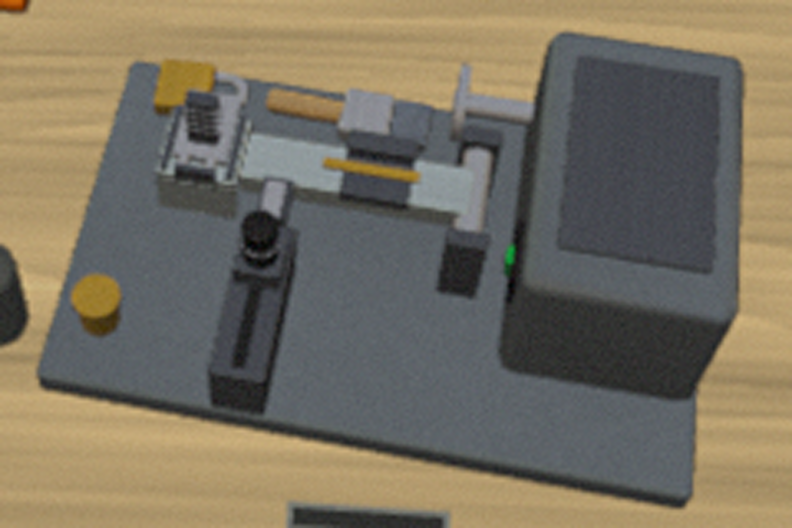

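View pics/tc.png

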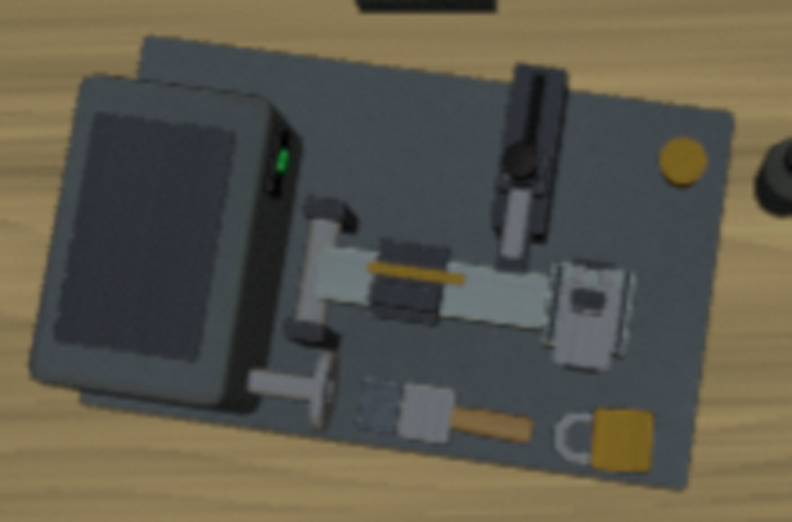

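The crops show the fin top at about (202,100) in the scene crop and (588,298) in the top crop. The knob top is at (262,226) and (521,158). The track's far end and the plate corners are clear, so I'll fit the machine pose.

```bash
cat > h.py <<'E'
import numpy as np
from plant import *
def proj(n,P):
    c=camera_model(n); P=np.atleast_2d(P); E=np.array(c["extrinsics"]); q=P@E[:3,:3].T+E[:3,3]
    s=np.c_[q[:,0],-q[:,1]]/-q[:,2:]; s=s*(1+c["k1"]*(s**2).sum(1,keepdims=True))
    return s*200/np.tan(np.radians(c["fov_y"]/2))+[c["cx"],c["cy"]]
def m2w(p,P):
    P=np.atleast_2d(P); c,s=np.cos(p[2]),np.sin(p[2]); return np.c_[P[:,:2]@np.array([[c,s],[-s,c]])+p[:2],P[:,2]]
E
python3 - <<'E'
from h import *
from scipy.optimize import least_squares
S=lambda u,v:(255+u/3.3,150+v/3.3); T=lambda u,v:(165+u/3.6,115+v/3.6)
def pts(p):
    x,y,a,l,fx,fy,px,py=p
    k=[.06,-.09-l,.15]; f=[fx,fy,.158]; c=lambda i,j:[px+.47*i,py+.295*j,.03]
    sc=[(k,S(262,222)),(f,S(202,99)),(c(0,1),S(133,62)),(c(0,0),S(42,376)),(c(1,0),S(690,496)),([.04,-.175,.088],S(213,373)),([.08,-.175,.088],S(266,380))]
    tc=[(k,T(521,156)),(f,T(588,298)),(c(1,0),T(147,38)),(c(0,0),T(733,115)),(c(0,1),T(687,488)),(c(1,1),T(82,402)),([.04,-.175,.088],T(567,72)),([.08,-.175,.088],T(515,66)),([.235,-.11,.171],T(268,98)),([.235,.11,.171],T(218,400))]
    return sc,tc
def r(p):
    sc,tc=pts(p); o=[]
    for n,L in(("scene",sc),("top",tc)): o.append(proj(n,m2w(p,[a for a,_ in L]))-[b for _,b in L])
    return np.vstack(o)
w=np.ones(17);w[[14+1,16]]=.5
s=least_squares(lambda p:r(p).ravel(),[.5,-.1,1.5,.01,0,0,-.08,-.17],loss="soft_l1")
print(s.x.round(4)); print(r(s.x).round(1).tolist())
print("knob",m2w(s.x,[.06,-.09-s.x[3],.132]),"fin",m2w(s.x,[s.x[4],s.x[5],.138]))
E
```

```text
[ 5.0650e-01 -1.5010e-01  1.4172e+00  1.9000e-03  1.1000e-03 -1.6000e-03
 -9.0500e-02 -1.7730e-01]
[[-1.6, 0.4], [-0.8, -0.8], [-2.1, -1.7], [-4.0, -0.3], [0.4, 0.1], [-2.6, -1.3], [-1.2, -0.3], [-1.0, 0.5], [-1.0, -0.5], [-2.5, -1.6], [0.3, -2.3], [-0.1, 0.3], [-2.4, 0.9], [-0.8, -0.9], [-1.2, -1.1], [-0.3, -1.2], [-0.7, 3.5]]
knob [[ 0.60659147 -0.10485012  0.132     ]] fin [[ 0.50828346 -0.14925064  0.138     ]]
```

Call:
step_arm(moves=[[0.06,-0.083,0.005,0,0,-0.887],[0.06,-0.083,0.005,0,0,-0.887],[0.06,-0.083,0.005,0,0,-0.887],[0.06,-0.083,0.005,0,0,-0.887],[0.06,-0.083,0.005,0,0,-0.887],[0.06,-0.083,0.005,0,0,-0.887],[0.06,-0.083,0.005,0,0,-0.887],[0.06,-0.083,0.005,0,0,-0.887],[0.06,-0.083,0.005,0,0,-0.887],[0.06,-0.083,0.005,0,0,-0.887],[0.06,-0.083,0.005,0,0,-0.887],[0.06,-0.083,0.005,0,0,-0.887],[0.06,-0.083,0.005,0,0,-0.887],[0.06,-0.083,0.005,0,0,-0.887],[0.06,-0.083,0.005,0,0,-0.887],[0.06,-0.083,0.005,0,0,-0.887],[0.06,-0.083,0.005,0,0,-0.887],[0.06,-0.083,0.005,0,0,-0.887]], fingers=1)

```text
time: 1.9
ee_pos: [0.6035, -0.1027, 0.2668]
tool_rot: [-0.0, 0.761, 0.649, -0.0]
wrist_force: [0.2, 0.1, -0.4]
grip_width: 1.0
finger_force: 0.0
```

```bash
python3 - <<'E'
from h import *
import cv2
from scipy.optimize import least_squares
S=lambda u,v:np.array((255+u/3.3,150+v/3.3)); T=lambda u,v:np.array((165+u/3.6,115+v/3.6))
for n,s,t,z in(("knob",S(262,222),T(521,156),.15),("fin",S(202,99),T(588,298),.158)):
    q=least_squares(lambda P:np.r_[proj("scene",P)[0]-s,proj("top",P)[0]-t],[.55,-.12,z]);print(n,q.x.round(4),q.fun.round(1))
o=get_obs();print(o["time"],o["ee_pos"],o["tool_rot"],o["qpos"])
cv2.imwrite("pics/s1.png",cv2.resize(grab_frame("scene")[110:310,240:500,::-1],None,fx=3,fy=3,interpolation=2))
E
```

```text
knob [ 0.607  -0.104   0.1522] [-1.2  0.1 -1.4  0.1]
fin [ 0.5072 -0.1495  0.1532] [-0.9  0.  -0.9  0.1]
1.9 [ 0.60346585 -0.10274225  0.26680261] [-4.39475329e-04  7.60619850e-01  6.49197333e-01 -2.72133687e-04] [-1.68712762e-01  4.04579676e-01  1.68065884e-01  1.33530608e+00
  1.45408466e-04  1.55982223e+00]
```

View pics/s1.png

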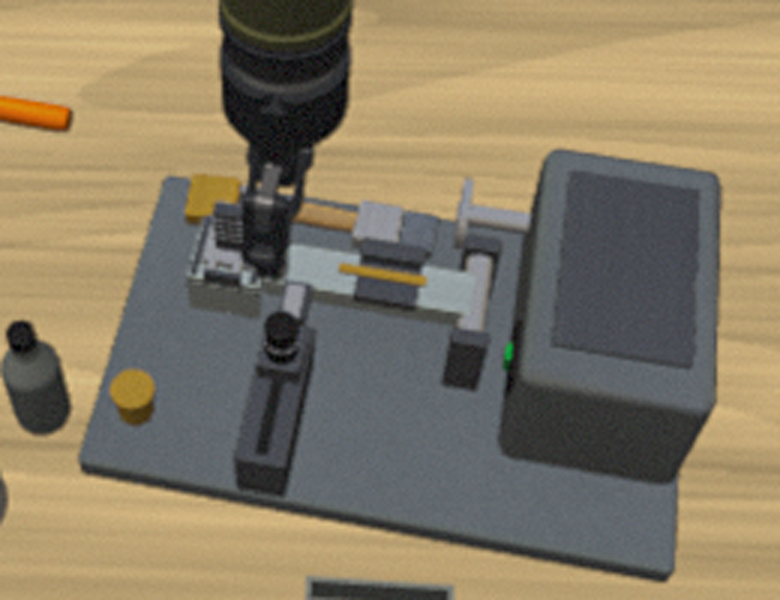

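The gripper hangs in front of the knob in this view, with the fingertips at about (265,260) and the knob at (282,330). That agrees with the TCP being 12 cm above it. The two-view heights (152 and 153 mm) are close to the expected 150 and 158 mm, so I'll descend and grip.

Call:
step_arm(moves=[[0.008,-0.003,-0.075,0,0,0],[0,0,-0.075,0,0,0],[0,0,-0.075,0,0,0],[0,0,-0.075,0,0,0],[0,0,-0.075,0,0,0],[0,0,0,0,0,0]])

```text
time: 2.55
ee_pos: [0.602, -0.1016, 0.1124]
tool_rot: [-0.004, 0.759, 0.651, -0.003]
wrist_force: [-1.0, -0.5, -0.9]
grip_width: 1.001
finger_force: 0.0
```

Call:
step_arm(moves=[[0,0,0,0,0,0],[0,0,0,0,0,0],[0,0,0,0,0,0],[0,0,0,0,0,0],[0,0,0,0,0,0],[0,0,0,0,0,0],[0,0,0,0,0,0],[0,0,0,0,0,0]], fingers=-1, grip_force=30)

```text
time: 3.35
ee_pos: [0.6072, -0.1026, 0.1189]
tool_rot: [0.001, 0.759, 0.651, 0.001]
wrist_force: [-0.6, 0.1, 5.9]
grip_width: 0.296
finger_force: 29.5
```

Call:
step_arm(moves=[[0.015,-0.0023,0,0,0,0],[0.025,-0.0039,0,0,0,0],[0.025,-0.0039,0,0,0,0],[0.025,-0.0039,0,0,0,0],[0.025,-0.0039,0,0,0,0],[0.012,-0.0018,0,0,0,0],[0,0,0,0,0,0],[0,0,0,0,0,0]])

```text
time: 4.15
ee_pos: [0.6587, -0.1109, 0.1189]
tool_rot: [0.002, 0.76, 0.65, 0.001]
wrist_force: [0.7, 0.1, 5.4]
grip_width: 0.298
finger_force: 29.6
```

Call:
step_arm(moves=[[0.006,-0.0009,0,0,0,0],[0.006,-0.0009,0,0,0,0],[0.006,-0.0009,0,0,0,0],[0,0,0,0,0,0],[0,0,0,0,0,0]])

```text
time: 4.65
ee_pos: [0.6649, -0.1118, 0.1189]
tool_rot: [0.001, 0.76, 0.65, 0.001]
wrist_force: [-0.5, -0.4, 7.1]
grip_width: 0.293
finger_force: 29.9
```

Call:
step_arm(moves=[[0.005,-0.0008,0,0,0,0],[0.005,-0.0008,0,0,0,0],[0.005,-0.0008,0,0,0,0],[0,0,0,0,0,0],[0,0,0,0,0,0]])

```text
time: 5.15
ee_pos: [0.6663, -0.1121, 0.1188]
tool_rot: [-0.002, 0.76, 0.65, -0.002]
wrist_force: [-10.8, 0.5, 13.7]
grip_width: 0.298
finger_force: 30.7
```

Call:
step_arm(moves=[[-0.01,0.0015,0,0,0,0],[0,0,0,0,0,0],[0,0,0,0,0,0],[0,0,0,0,0,0],[0,0,0.05,0,0,0],[0,0,0.1,0,0,0],[0,0,0.1,0,0,0],[0,0,0.05,0,0,0],[0,0,0,0,0,0]], fingers=1)

```text
time: 6.05
ee_pos: [0.6687, -0.1121, 0.2414]
tool_rot: [0.003, 0.759, 0.651, 0.003]
wrist_force: [1.6, -0.7, -0.1]
grip_width: 0.999
finger_force: 0.0
```

```bash
python3 - <<'E'
from h import *
import cv2
o=get_obs();print(o["time"],o["ee_pos"],o["tool_rot"])
a=grab_frame("scene")[150:310,255:415,::-1]
cv2.imwrite("pics/s2.png",cv2.resize(a,None,fx=3.7,fy=3.7,interpolation=2))
E
```

```text
6.05 [ 0.6686888  -0.11213719  0.24138658] [0.00298394 0.75946987 0.6505307  0.00253223]
```

View pics/s2.png

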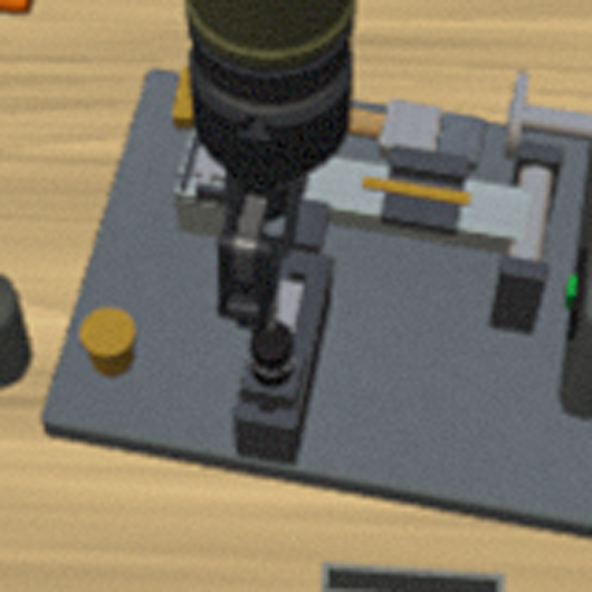

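The knob now stands at the outer end of the track, near (272,345) in the crop. I'm going to the fin next.

Call:
step_arm(moves=[[-0.08,-0.0187,0,0,0,0],[-0.08,-0.0187,0,0,0,0],[-0.08,-0.0187,0,0,0,0],[-0.08,-0.0187,0,0,0,0],[-0.08,-0.0187,0,0,0,0],[0,0,0,0,0,0],[0,0,-0.05,0,0,0],[0,0,-0.05,0,0,0],[0,0,-0.05,0,0,0],[0,0,-0.05,0,0,0],[0,0,-0.05,0,0,0],[0,0,-0.05,0,0,0],[0,0,0,0,0,0]])

```text
time: 7.4
ee_pos: [0.5035, -0.1481, 0.1132]
tool_rot: [-0.003, 0.759, 0.651, -0.002]
wrist_force: [-0.2, 1.2, 0.7]
grip_width: 0.998
finger_force: 0.0
```

```bash
python3 - <<'E'
from h import *
import cv2
o=get_obs();print(o["time"],o["ee_pos"],o["tool_rot"])
a=grab_frame("scene")[150:310,255:415,::-1]
cv2.imwrite("pics/s3.png",cv2.resize(a,None,fx=3.7,fy=3.7,interpolation=2))
E
```

```text
7.4 [ 0.5034978  -0.14806208  0.11320278] [-0.00336326  0.75939593  0.65061677 -0.00208188]
```

View pics/s3.png

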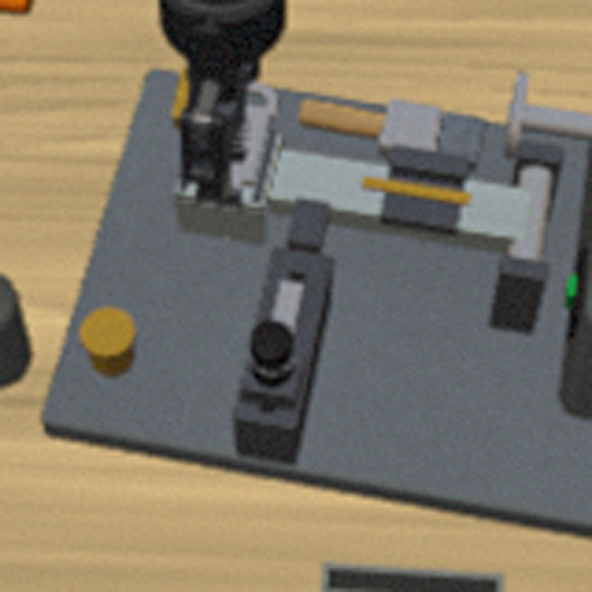

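The fingers straddle the fin at about (215,140), and the knob is still out. I'll let the arm settle.

Call:
step_arm(moves=[[0,0,0.004,0,0,0],[0,0,0,0,0,0],[0,0,0,0,0,0]])

```text
time: 7.75
ee_pos: [0.5072, -0.1494, 0.12]
tool_rot: [0.001, 0.759, 0.651, 0.001]
wrist_force: [0.3, 0.3, -0.6]
grip_width: 0.998
finger_force: 0.0
```

Call:
step_arm(moves=[[0,0,0,0,0,0],[0,0,0,0,0,0],[0,0,0,0,0,0],[0,0,0,0,0,0],[0,0,0,0,0,0],[0,0,0,0,0,0],[0,0,0,0,0,0],[0,0,0,0,0,0],[0,0,0,0,0,0],[0,0,0,0,0,0]], fingers=-1, grip_force=60)

```text
time: 8.75
ee_pos: [0.5079, -0.1494, 0.1191]
tool_rot: [0.001, 0.76, 0.65, 0.001]
wrist_force: [5.2, -0.8, -2.3]
grip_width: 0.138
finger_force: 58.7
```

Call:
step_arm(moves=[[-0.01,0.0015,0,0,0,0],[-0.01,0.0015,0,0,0,0],[-0.01,0.0015,0,0,0,0],[-0.01,0.0015,0,0,0,0],[0,0,0,0,0,0],[0,0,0,0,0,0]])

```text
time: 9.35
ee_pos: [0.4933, -0.1471, 0.1194]
tool_rot: [0.002, 0.76, 0.65, 0.002]
wrist_force: [8.4, 0.1, -4.2]
grip_width: 0.131
finger_force: 58.3
```

The latch is about 14.5 mm out, and the 8.4 N reading agrees with the spring. I'll start the lift along the hinge arc.

Call:
step_arm(moves=[[0.0004,0.0024,0.0124,-0.283,0.044,0],[0.0004,0.0024,0.0124,-0.283,0.044,0],[0.0005,0.003,0.0123,-0.283,0.044,0],[0.0005,0.003,0.0123,-0.283,0.044,0],[0,0,0,0,0,0],[0,0,0,0,0,0]])

```text
time: 9.95
ee_pos: [0.4942, -0.1427, 0.1392]
tool_rot: [0.035, 0.759, 0.65, -0.036]
wrist_force: [8.0, -0.9, -4.1]
grip_width: 0.132
finger_force: 58.6
```

Call:
step_arm(moves=[[0.0006,0.0036,0.0121,-0.283,0.044,0],[0.0006,0.0036,0.0121,-0.283,0.044,0],[0.0007,0.0042,0.0119,-0.283,0.044,0],[0.0007,0.0042,0.0119,-0.283,0.044,0],[0.0008,0.0048,0.0117,-0.283,0.044,0],[0.0008,0.0048,0.0117,-0.283,0.044,0],[0.0008,0.0053,0.0114,-0.283,0.044,0],[0.0008,0.0053,0.0114,-0.283,0.044,0],[0,0,0,0,0,0],[0,0,0,0,0,0],[0,0,0,0,0,0],[0,0,0,0,0,0],[0,0,0,0,0,0]])

```text
time: 11.25
ee_pos: [0.4963, -0.1284, 0.1767]
tool_rot: [0.099, 0.751, 0.643, -0.112]
wrist_force: [7.6, -2.5, -3.6]
grip_width: 0.132
finger_force: 58.7
```

```bash
python3 - <<'E'
from h import *
import cv2
o=get_obs();print(o["time"],o["ee_pos"],o["tool_rot"],o["joint_vel"].round(4))
a=grab_frame("scene")[110:310,240:500,::-1]
cv2.imwrite("pics/s4.png",cv2.resize(a,None,fx=3,fy=3,interpolation=2))
E
```

```text
11.25 [ 0.49626556 -0.12836887  0.17670204] [ 0.0990759   0.75133509  0.64283183 -0.11156522] [-0.0005  0.0007  0.0007  0.0007 -0.0004  0.0016]
```

View pics/s4.png

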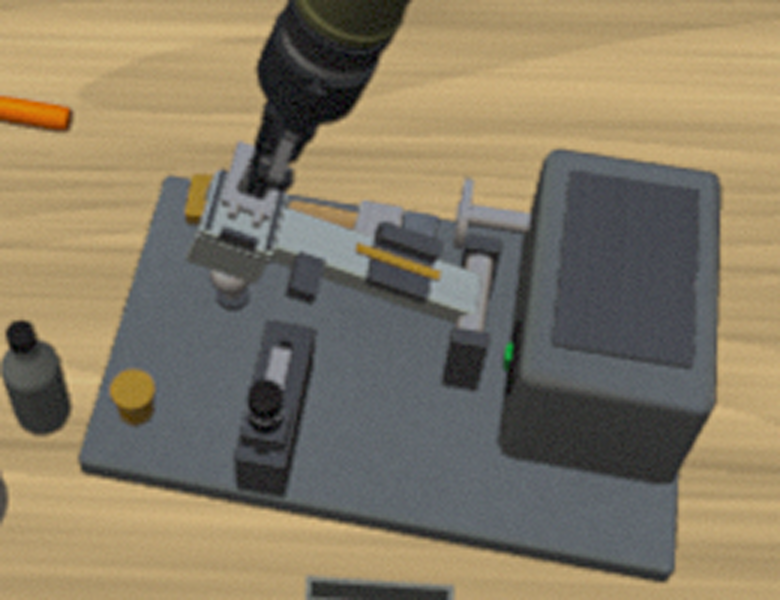

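The carriage is off the stud. The cup is near (235,225), the bare ball is at (230,285), the knob is fully out at (265,395), and the brush, padlock and cylinder have not moved. The TCP rose 57.3 mm, which matches 0.30 rad, and the arm is still.

```bash
python3 -c "
from plant import *
print(job_done())"
```

```text
the job is handed in; nothing more can be done
None
```

The job is handed in: the transport lock is fully out, the latch is pulled about 14 mm, and the gripper is holding the carriage steady with its cup about 6 cm above its seat; no result came back.

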